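# Raise the titration flask two screw turns with a slack handwheel

## Robot

A 7-joint arm with a two-finger parallel gripper is mounted at the origin on the work surface. World frame = base frame: x ahead of the robot, y to its left, z up, the work surface at z = 0. Lengths are in m, angles in rad, forces in N, time in s.
With the tool pointing down it reaches from about 0.4 to 0.875 m from the base axis. Payload 19.3 kg.
Tool frame: the origin (TCP) lies on the centre line of the jaws, within the pads' length; the fingertips stand 11 mm ahead of it and the grasp point (between the pads) lies 8 mm behind it; y points along the fingers, x is the direction in which the jaws open and shut, and the axes are right-handed (so a half turn about y gives the same grasp; the last joint's range is limited). The gripper opens to 85 mm and grips with 20 to 120 N. Pads are 22 mm wide; open, the fingers measure 114 mm over their backs; the gripper's body (76 mm by 85 mm) begins 54 mm behind the grasp point. The pads swing forward as they close: fully open they stand 13 mm farther back than shut.
Start: joints at [-1.233, 0.521, -0.036, 1.599, 0.021, 1.021, -0.113], TCP at [0.248, 0.574, 0.242] pointing down, gripper open.
Joint ranges: [-2.91, 2.91], [-0.3, 2.13], [-1.5, 1.42], [0.17, 2.43], [-1.26, 4.41], [0.16, 1.93], [-2.52, 2.52]. Speed limits (rad/s): [1.89, 1.89, 2.39, 2.39, 3.01, 3.01, 3.01].

## Interface

Orientations are given as [roll, pitch, yaw] about the fixed x, y, z axes, in that order (R = Rz(yaw) Ry(pitch) Rx(roll)).
In Python, from workcell import monitor, cams, bot gives the robot as it stands.
- The arm moves only by the tool send_rows, never from a script. Its argument "series" is text: rows parted by semicolons, each of 7 numbers parted by spaces: the turn, a rotation vector about the tool's x, y, z in rad, then the shift along the tool's x, y, z in mm, then the opening, from 0 (shut) to 1 (fully open). In form: ax ay az tx ty tz claw; .... A call has 1 to 20 rows; each row is the pose to reach, as a shift and turn from the pose commanded when the call began, along the tool's axes at that moment; what a row does not reach only later rows make up. A row lasts 1/12 s, in which the tool goes at most 41.7 mm and 7.16 degrees, less where a joint would pass 70% of its speed; a pose out of reach is approached as far as the arm can. A call with a gripper value outside its range is refused whole. The fingers move at their own pace and stop on an object; "force" is the grip in N (left out, the last holds). Time passes only in rows, so rows that repeat a pose let the fingers close. It gives the time, the measured TCP pose, the force and the opening at its end, in the units of the state.
- monitor.observe(): the state, without advancing time (a new reading comes with each control period).
- cams.grab_frame(name): name is "scene" or "top"; returns the picture (400x640x3 uint8, red, green, blue); there is no depth.
- cams.get_calibration(name): a dict with "mtx" (3x3 intrinsics, pixels), "k1" (the pictures are not rectified: a ray, as slopes to the right and down, at radius r is drawn at 1 + k1 r^2 times it, then the intrinsics apply), "origin" and "attitude" of the camera in the world. Camera axes: x right, y down, z forward; pixel columns grow to the right and rows downward; lengths in m; the calibration is good to about 2 mm. A picture is of the moment at which its call begins. get_calibration takes no time and is no camera call.
- bot.job_done(): hands the job in, once; it reports no verdict.
The state is a dict: "clock": time; "qpos": joint angles; "qd": joint speeds; "joint_efforts": joint torques, N m; "position": TCP position; "tool_rot": TCP orientation; "force": force on the tool from outside, world axes, zero at the start; "moment": the same for the moment, N m; "grip_width": finger opening in m.
Only numpy, scipy, OpenCV 4.12 (cv2) and the standard library are available. Lean on these libraries where they do the work, as an engineer would, in place of code of your own. Each camera call takes 0.05 s, during which the arm holds its last target.

## Task

Raise the flask on its screw lift by two full turns of the screw (to within a tenth of a turn), by pushing the spokes of the black handwheel round clockwise as seen from above. The wheel has a lot of free play, in which the screw and its white cap with the red mark stand still: take that up first and count only the turns that the cap itself makes. Leave the flask standing in the middle of the platform, do not touch the flask or the platform, leave the other things on the bench alone, and take the hand away from the wheel at the end.

Things in the scene. Friction and masses are not known exactly. Their poses are not given: they have to be found in the camera images.
- lift: The fixed screw lift: grey base plate 160 x 550 mm, 14 mm thick. Origin on the work surface exactly under the handwheel's vertical axis, z up; its own -y runs along the plate to the platform, centred at (0, -280) mm. The blue gear housing under the wheel, 150 x 150 mm, tops out 55 mm above the work surface. Nothing within 180 mm of the wheel axis stands higher than the cap on the wheel's hub.
- rod_top (a point): Top of the lift's white stand rod (14 mm thick, upright, 444 mm tall), 395 mm from the wheel axis at the lift's (0, -395) mm. It holds a thin glass burette over the platform's centre, which reaches from 202 to 490 mm above the work surface.
- cap_centre (a point): Centre of the top of the white cap (disc 60 mm across) on the end of the screw, above the wheel's hub, on the wheel axis, 114 mm above the work surface. The cap turns with the screw, not with the wheel.
- cap_mark (a point): The red mark on the white cap, 26 mm from the cap's centre at the same height; turns with the screw. One turn clockwise seen from above raises the platform by 12 mm. The screw starts at its lower stop, has 3.4 turns of travel, turns stiffly (about 0.3 N m, 5 to 6 N at mid-spoke) and stays where it is left.
- wheel_centre (a point): Centre of the horizontal black handwheel, on its axis, 95 mm above the work surface. On the screw it has a free play of 2.5 rad between two stops (it needs under 1 N at mid-spoke there). At the start it must go clockwise by an unknown 1.2 to 2.5 rad before it takes the screw along. Turned back, it runs free for the whole 2.5 rad before it lowers the screw.
- red_spoke (a point): Middle of the wheel's red spoke, 58 mm from the axis, 95 mm up. Two more spokes, black, at 120 degrees; each 12 mm wide, 90 to 100 mm up. Rim 86 to 101 mm from the axis, 88 to 102 mm up; hub radius 24 mm, cap above it 30 mm. The three windows between spokes are open from 30 to 86 mm from the axis and free down to 55 mm above the work surface: closed fingertips fit in to push a spoke.
- platform_top (a point): Centre of the top face of the square aluminium platform (130 by 130 mm) that carries the flask; 60 mm above the work surface at the start (screw at its lower stop), 84 mm after two turns of the screw. A red pointer on its far side moves up a white strip with black ticks 12 mm apart, one per turn, the lowest at the start height.
- flask_centre (a point): Centre of the loose empty conical glass flask (84 mm across the foot, 130 mm tall, mouth 26 mm inside), half-way up (65 mm above its foot). It stands in the middle of the platform under the burette's tip, which enters its mouth as it is raised.
- amber: Bystander: amber glass bottle with black cap, 68 mm across, 160 mm tall, on the bench to the robot's left, beside the blue tray; origin at the centre of its foot.
- weighing: Bystander: small white stoppered weighing bottle, 44 mm across, 55 mm tall, on the far side of the lift; origin at the centre of its foot.
- beaker: Bystander: empty clear beaker, 64 mm across, 85 mm tall, on the bench to the robot's left; origin at the centre of its foot.
- jar: Bystander: small white jar with red cap, 48 mm across, 65 mm tall, on the robot's side of the lift; origin at the centre of its foot.
- spatula: Bystander: small metal spatula, 160 mm long, lying on the far side of the lift; origin at the middle of its length.
Not all that is in view belongs to the job. Leave any pink or yellow look-alike of the part that bears flask_centre alone.

How it is judged:
By the outcome, as a careful person would: the job done as asked, in the order asked, and still so for the second after the job is handed in, with the robot touching nothing.
It also fails if it takes over 64 s, if anything falls off the work surface, if the arm or the gripper's body presses on something with over 40 N, if the wrist force passes 120 N, or if a joint passes its speed limit or range.

## Working session

There is one attempt and no reset: what is moved stays moved. The work goes in short steps, Python scripts to look and compute and a tool call to move; the robot and the scene stay as the last step left them, time stands still between calls to the robot, and variables do not carry over. Pictures are saved under pics/ and viewed, and the job is handed in when it is done.

Besides the shell and the picture viewer there is one more tool, called after ">>>" in YAML: its name, and indented under it one key for each argument. send_rows: Moves the arm, as the interface text tells. Its arguments: {"type":"object","properties":{"series":{"type":"string"},"force":{"type":"number"}},"required":["series"]}

```bash
ls; mkdir -p pics
python3 - <<'E'
from workcell import monitor, cams, bot
import cv2,numpy as np
for n in ("scene","top"):
    im=cams.grab_frame(n); cv2.imwrite(f"pics/{n}0.png",im[:,:,::-1]); print(n,cams.get_calibration(n))
print(monitor.observe())
E
```

```text
pics
scene {'mtx': array([[436.80427872,   0.        , 315.40218923],
       [  0.        , 436.80427872, 193.78058136],
       [  0.        ,   0.        ,   1.        ]]), 'k1': 0.010731465949477036, 'origin': array([ 0.95841731, -0.54753509,  1.25037312]), 'attitude': array([-2.54811384,  0.00342904,  0.61620655])}
top {'mtx': array([[444.58457475,   0.        , 319.10126765],
       [  0.        , 444.58457475, 200.55066409],
       [  0.        ,   0.        ,   1.        ]]), 'k1': -0.12073364549211833, 'origin': array([ 0.33471686, -0.00644448,  1.43144823]), 'attitude': array([-2.94146816,  0.00948158, -1.5460573 ])}
{'clock': 0.1, 'qpos': array([-1.23321737,  0.52195814, -0.03628164,  1.59989878,  0.02118389,
        1.02109324, -0.11280003]), 'qd': array([ 0.00174161, -0.0012401 ,  0.00062816, -0.00199766, -0.00057719,
       -0.00105445,  0.00113101]), 'joint_efforts': array([ 3.70798938e-03, -9.28484988e+01,  1.98399514e+00, -3.70535338e+01,
        1.80966250e-02,  5.33351282e-03,  3.43079387e-05]), 'position': array([0.24780141, 0.5734902 , 0.24180017]), 'tool_rot': array([-1.57087169e+00,  9.70267796e-04,  1.16295726e+00]), 'force': array([-0.22845139, -0.59540649,  0.21000262]), 'moment': array([-0.0053372 , -0.01522923,  0.03013862]), 'grip_width': 0.08535675509666855}
```

View pics/scene0.png

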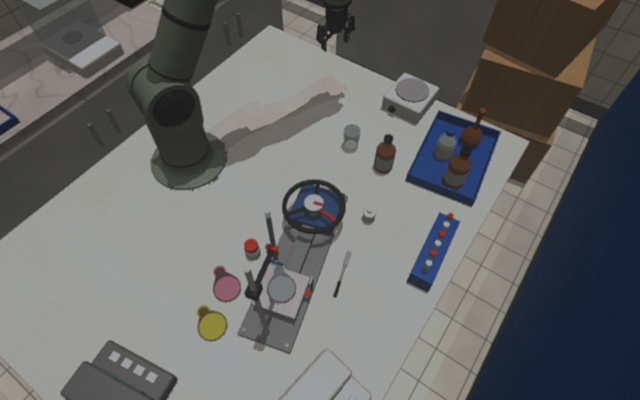

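View pics/top0.png

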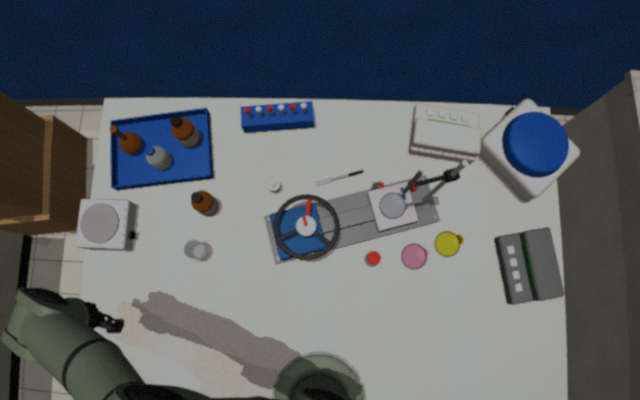

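The scene view has the wheel at about (314,207) with the platform toward (285,290). In the top view the wheel is near (307,227), and the platform is toward (393,206). Next I'll zoom in and measure.

```bash
cat > h.py <<'E'
from workcell import monitor, cams, bot
import cv2,numpy as np
from scipy.spatial.transform import Rotation as Ro
def cal(n):
    c=cams.get_calibration(n); return c['mtx'],c['k1'],np.array(c['origin']),Ro.from_euler('xyz',c['attitude']).as_matrix()
def ray(n,u,v):
    K,k,o,R=cal(n); d=np.array([(u-K[0,2])/K[0,0],(v-K[1,2])/K[1,1]]); p=d.copy()
    for _ in range(20): p=d/(1+k*(p@p))
    return o,R@np.array([p[0],p[1],1])
def plane(n,u,v,z):
    o,d=ray(n,u,v); return o+d*(z-o[2])/d[2]
def proj(n,P):
    K,k,o,R=cal(n); q=R.T@(np.asarray(P)-o); s=q[:2]/q[2]; s=s*(1+k*(s@s)); return K[:2,:2]@s+K[:2,2]
def two(a,b):
    o1,d1=ray('scene',*a);o2,d2=ray('top',*b)
    A=np.c_[d1,-d2]; t=np.linalg.lstsq(A,o2-o1,rcond=None)[0]
    p,q=o1+t[0]*d1,o2+t[1]*d2; return (p+q)/2,np.linalg.norm(p-q)
def crop(im,c,w,h,s,name):
    x,y=int(c[0]-w/2),int(c[1]-h/2)
    cv2.imwrite(name,cv2.resize(im[y:y+h,x:x+w,::-1],None,fx=s,fy=s,interpolation=cv2.INTER_CUBIC)); print(name,x,y,s)
E
python3 - <<'E'
from h import *
s=cv2.imread('pics/scene0.png')[:,:,::-1];t=cv2.imread('pics/top0.png')[:,:,::-1]
crop(s,(314,207),80,70,8,'pics/s0w.png');crop(t,(307,227),80,70,8,'pics/t0w.png')
crop(s,(280,285),100,100,6,'pics/s0p.png')
for n,im in(('scene',s),('top',t)):
    h=cv2.cvtColor(np.ascontiguousarray(im),cv2.COLOR_RGB2HSV)
    c=(314,207) if n=='scene' else (307,227)
    yy,xx=np.mgrid[:400,:640]; near=np.hypot(xx-c[0],yy-c[1])<34
    w=(h[...,1]<50)&(h[...,2]>130)&(np.hypot(xx-c[0],yy-c[1])<14)
    r=((h[...,0]<8)|(h[...,0]>172))&(h[...,1]>130)&(h[...,2]>70)&near
    for nm,m,z in(('white',w,.114),('red',r,.095)):
        k,l,st,ce=cv2.connectedComponentsWithStats(m.astype(np.uint8))
        for i in range(1,k):
            if st[i,4]>4: print(n,nm,st[i],ce[i],plane(n,*ce[i],z))
    d=(h[...,2]<45)&near
    p=np.argwhere(d)[:,::-1]; print(n,'dark',cv2.fitEllipse(cv2.convexHull(p.astype(np.int32))))
E
```

```text
pics/s0w.png 274 172 8
pics/t0w.png 267 192 8
pics/s0p.png 230 235 6
scene white [304 194  19  17 208] [312.5   201.875] [0.52231879 0.04594442 0.114     ]
scene red [314 202   9   3  14] [317.85714286 203.14285714] [0.53155937 0.06170803 0.095     ]
scene red [320 209  16  12  62] [327.4516129  214.72580645] [0.58028156 0.04397948 0.095     ]
scene dark ((313.40655517578125, 206.82763671875), (52.624168395996094, 61.300537109375), 89.45735931396484)
top white [296 216  20  20 278] [305.72661871 225.92805755] [0.52321601 0.05074036 0.114     ]
top red [306 198   5  17  61] [308.19672131 206.47540984] [0.58616177 0.04583453 0.095     ]
top red [303 217   4   8  15] [304.46666667 220.6       ] [0.54219466 0.05589504 0.095     ]
top dark ((306.1003112792969, 227.51795959472656), (62.45301818847656, 63.74234390258789), 87.34705352783203)
```

```bash
ls -la pics
```

```text
total 1580
drwxr-xr-x 2 agent agent   4096 Dec  6 19:11 .
drwxr-xr-x 3 agent agent   4096 Dec  6 19:11 ..
-rw-r--r-- 1 agent agent 301891 Dec  6 19:11 s0p.png
-rw-r--r-- 1 agent agent 267081 Dec  6 19:11 s0w.png
-rw-r--r-- 1 agent agent 359420 Dec  6 19:11 scene0.png
-rw-r--r-- 1 agent agent 290473 Dec  6 19:11 t0w.png
-rw-r--r-- 1 agent agent 384076 Dec  6 19:11 top0.png
```

View pics/s0w.png

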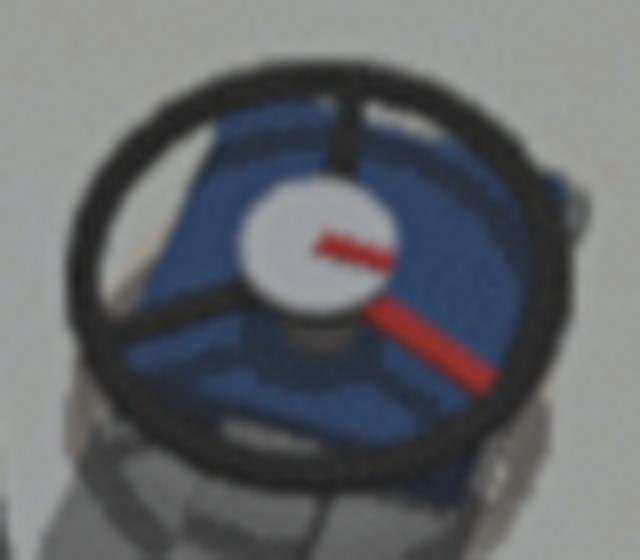

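View pics/t0w.png

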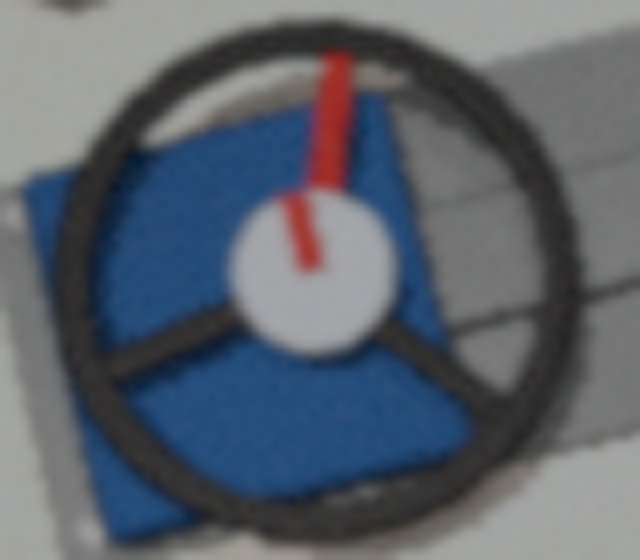

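View pics/s0p.png

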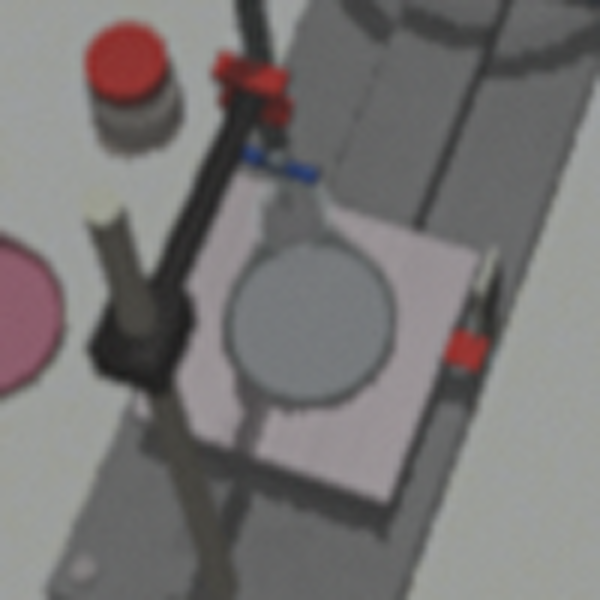

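Run:
```python
from h import *
sc=(274+(318+.5)/8-.5,172+(246+.5)/8-.5); tc=(267+(314+.5)/8-.5,192+(272+.5)/8-.5)
print('cap',two(sc,tc),plane('scene',*sc,.114),plane('top',*tc,.114))
C=two(sc,tc)[0]
for n,o,pts in(('scene',(274,172),[('mark',(388,264),.114),('spoke',(430,348),.1),('b1',(343,140),.1),('b2',(180,318),.1)]),('top',(267,192),[('mark',(292,198),.114),('spoke',(332,120),.1),('b1',(175,343),.1),('b2',(432,365),.1)])):
    c=plane(n,*(sc if n=='scene' else tc),.114)
    for nm,p,z in pts:
        q=plane(n,o[0]+(p[0]+.5)/8-.5,o[1]+(p[1]+.5)/8-.5,z)-c; print(n,nm,np.hypot(*q[:2]),np.degrees(np.arctan2(q[1],q[0])))
# rim check
for n in('scene','top'):
    print(n,'rim proj centre',proj(n,[C[0],C[1],.095]))
# platform centre: flask base px
pt=plane('top',393,206,.062); print('plat top',pt)
ps=plane('scene',230+310/6,235+325/6,.19); print('flask s',ps)
for n,u,v,z,m in [('top',373,258,.065,'jar'),('top',275,187,.05,'weigh'),('top',204,203,.16,'amber'),('top',452,175,.444,'rod'),('top',438,177,.444,'x'),('top',200,250,.085,'beaker'),('scene',247,270,.444,'rod')]:
    print(m,plane(n,u,v,z))
```

```text
cap (array([0.52417094, 0.04978179, 0.10889561]), np.float64(0.0025895491734640426)) [0.52531387 0.04608032 0.114     ] [0.52432575 0.0505168  0.114     ]
scene mark 0.028284391774584392 18.18180221905733
scene spoke 0.05724386301268701 -5.921179163072908
scene b1 0.06030466143018136 116.01331659136582
scene b2 0.05853969771276199 -120.51506689819328
top mark 0.029296998996718643 18.127610934082306
top spoke 0.06078086852819079 -4.223728478654471
top b1 0.05842969073320795 116.70129861663705
top b2 0.055221280599558796 -125.71518949254634
scene rim proj centre [313.74486104 204.61441432]
top rim proj centre [306.29622512 226.51757312]
plat top [ 0.59993803 -0.21908318  0.062     ]
flask s [ 0.64134736 -0.25506399  0.19      ]
jar [ 0.43570321 -0.15619265  0.065     ]
weigh [0.65551468 0.1556685  0.05      ]
amber [0.5771518  0.35088662 0.16      ]
rod [ 0.60202783 -0.29798664  0.444     ]
x [ 0.59638646 -0.26491459  0.444     ]
beaker [0.44472602 0.37374435 0.085     ]
rod [ 0.63623524 -0.3332046   0.444     ]
```

```bash
cat > rows.py <<'E'
from h import *
W=np.array([0.5247,0.0485])
def orbit(cmd,yaw,a0,a1,n,r=.058,z=None,rw=None):
    """tool-frame mm shifts from cmd for orbit from angle a0 to a1 (deg)"""
    x=np.array([np.cos(yaw),np.sin(yaw),0]);zz=np.array([-np.sin(yaw),np.cos(yaw),0])
    out=[]
    for a in np.radians(np.linspace(a0,a1,n+1)[1:]):
        p=np.array([W[0]+r*np.cos(a),W[1]+r*np.sin(a),cmd[2] if z is None else z])-cmd
        out.append((p@x*1e3,-p[2]*1e3,p@zz*1e3))
    return out
def show(o): print('; '.join('0 0 0 %.0f %.0f %.0f 0'%tuple(v) for v in o))
E
python3 - <<'E'
from rows import *
c=np.array([.2478,.5735,.2418]); o=np.array(orbit(c,1.163,56,56,1)[0]);print(o)
s=np.linspace(0,1,19)[1:]; s=s*s*(3-2*s); show([o*k for k in s])
E
```

```text
[-315.12967032   -0.         -473.1057096 ]
0 0 0 -3 -0 -4 0; 0 0 0 -11 -0 -16 0; 0 0 0 -23 -0 -35 0; 0 0 0 -40 -0 -60 0; 0 0 0 -59 -0 -89 0; 0 0 0 -82 -0 -123 0; 0 0 0 -106 -0 -159 0; 0 0 0 -131 -0 -197 0; 0 0 0 -158 -0 -237 0; 0 0 0 -184 -0 -276 0; 0 0 0 -209 -0 -314 0; 0 0 0 -233 -0 -350 0; 0 0 0 -256 -0 -384 0; 0 0 0 -275 -0 -413 0; 0 0 0 -292 -0 -438 0; 0 0 0 -304 -0 -457 0; 0 0 0 -312 -0 -469 0; 0 0 0 -315 -0 -473 0
```

>>> send_rows:
  series: "0 0 0 -3 0 -4 0; 0 0 0 -11 0 -16 0; 0 0 0 -23 0 -35 0; 0 0 0 -40 0 -60 0; 0 0 0 -59 0 -89 0; 0 0 0 -80 0 -120 0; 0 0 0 -101 0 -152 0; 0 0 0 -122 0 -184 0; 0 0 0 -143 0 -216 0; 0 0 0 -165 0 -248 0; 0 0 0 -187 0 -280 0; 0 0 0 -208 0 -312 0; 0 0 0 -229 0 -344 0; 0 0 0 -250 0 -376 0; 0 0 0 -271 0 -406 0; 0 0 0 -288 0 -432 0; 0 0 0 -301 0 -452 0; 0 0 0 -310 0 -466 0; 0 0 0 -315 0 -473 0; 0 0 0 -315 0 -473 0"
  force: 40

```text
clock: 1.77
position: [0.5574, 0.0944, 0.2422]
tool_rot: [-1.571, 0.001, 1.16]
force: [0.7, 0.1, -0.9]
grip_width: 0.0
```

Run:
```python
from rows import *
im=cams.grab_frame('scene');crop(im,(314,207),160,140,4,'pics/s1.png')
t=cams.grab_frame('top');crop(t,(307,227),160,140,4,'pics/t1.png')
print(monitor.observe())
```

```text
pics/s1.png 234 137 4
pics/t1.png 227 157 4
{'clock': 1.8667, 'qpos': array([-0.35174824,  0.42802318,  0.10098508,  1.76609655, -0.0519663 ,
        0.95037679,  0.93340077]), 'qd': array([-0.02082824, -0.00237152, -0.00939832,  0.00050903, -0.00019257,
        0.00208278, -0.00357275]), 'joint_efforts': array([ 2.74166733e+00, -8.04920053e+01,  5.51203832e+00, -3.55653906e+01,
        1.60383373e-01, -4.12221736e-03,  1.94161939e-01]), 'position': array([0.55654024, 0.0972855 , 0.24222763]), 'tool_rot': array([-1.57027147e+00, -1.18407855e-04,  1.16297594e+00]), 'force': array([-0.20225313,  0.79804565, -0.10360022]), 'moment': array([ 0.02720388, -0.02382192,  0.00346874]), 'grip_width': 0.00011387717021888947}
```

View pics/s1.png

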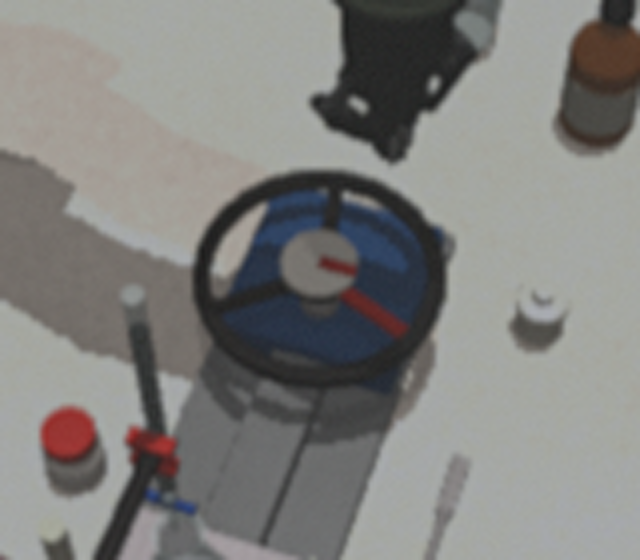

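View pics/t1.png

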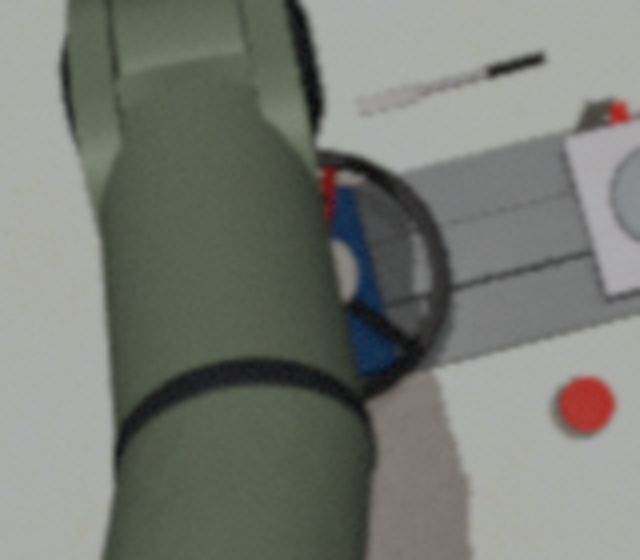

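Scene camera: the closed fingertips show at about (332,175) px, above and behind the wheel, and the mark and red spoke haven't moved. From the top camera the arm hides most of the wheel. Next is the descent, 10 mm short of full depth first.

>>> send_rows:
  series: "0 0 0 0 8 0 0; 0 0 0 0 24 0 0; 0 0 0 0 44 0 0; 0 0 0 0 64 0 0; 0 0 0 0 84 0 0; 0 0 0 0 104 0 0; 0 0 0 0 120 0 0; 0 0 0 0 132 0 0; 0 0 0 0 142 0 0; 0 0 0 0 148 0 0; 0 0 0 0 152 0 0; 0 0 0 0 152 0 0"

```text
clock: 2.87
position: [0.557, 0.0971, 0.0899]
tool_rot: [-1.57, 0.0, 1.163]
force: [0.0, 0.1, 0.4]
grip_width: 0.0002
```

Run:
```python
from rows import *
print(proj('scene',[.5565,.097,.231]))
im=cams.grab_frame('scene');crop(im,(314,207),80,70,8,'pics/s2.png')
m=monitor.observe();print(m['clock'],m['position'],m['tool_rot'],m['force'])
c=np.array([.5571,.0966,.0899]);show(orbit(c,1.163,56,-4,10))
```

```text
[331.92669432 173.60320282]
pics/s2.png 274 172 8
2.9167 [0.55726788 0.09706885 0.09047346] [-1.57099407e+00 -1.56394643e-04  1.16303654e+00] [ 0.4730996   0.38050267 -1.07201111]
0 0 0 -1 -0 -6 0; 0 0 0 -3 -0 -12 0; 0 0 0 -6 -0 -17 0; 0 0 0 -9 -0 -22 0; 0 0 0 -13 -0 -27 0; 0 0 0 -17 -0 -31 0; 0 0 0 -22 -0 -35 0; 0 0 0 -27 -0 -39 0; 0 0 0 -32 -0 -42 0; 0 0 0 -38 -0 -44 0
```

View pics/s2.png

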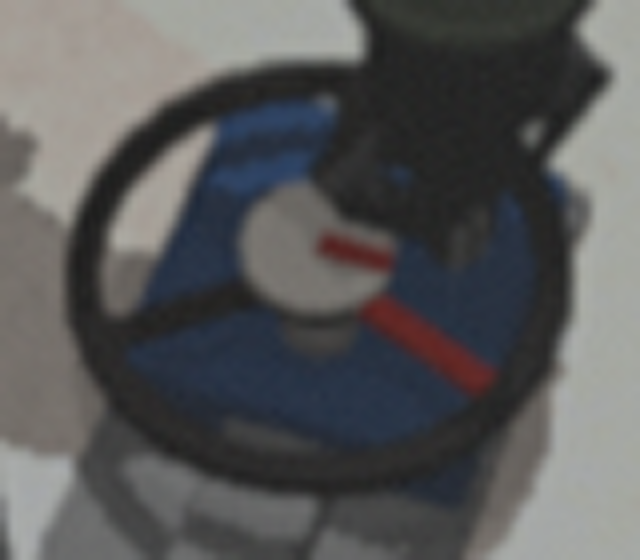

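The fingertips are in the window and clear of the spokes, rim and cap, with force near zero. I'll start the orbit slowly.

>>> send_rows:
  series: "0 0 0 -1 0 -6 0; 0 0 0 -3 0 -12 0; 0 0 0 -6 0 -17 0; 0 0 0 -9 0 -22 0; 0 0 0 -13 0 -27 0; 0 0 0 -17 0 -31 0; 0 0 0 -22 0 -35 0; 0 0 0 -27 0 -39 0; 0 0 0 -32 0 -42 0; 0 0 0 -38 0 -44 0"

```text
clock: 3.75
position: [0.5826, 0.044, 0.0903]
tool_rot: [-1.571, -0.0, 1.163]
force: [-0.5, 0.7, 0.1]
grip_width: -0.0003
```

Run:
```python
from rows import *
im=cams.grab_frame('scene');crop(im,(314,207),80,70,8,'pics/s3.png')
m=monitor.observe();print(m['clock'],m['position'],m['tool_rot'],m['force'])
p=m['position'][:2]-W;print(np.hypot(*p),np.degrees(np.arctan2(p[1],p[0])))
c=np.array([W[0]+.058*np.cos(np.radians(-4)),W[1]+.058*np.sin(np.radians(-4)),.09]);show(orbit(c,1.163,-4,-90,14))
```

```text
pics/s3.png 274 172 8
3.8 [0.58235004 0.04252504 0.09030966] [-1.57099086e+00  7.30021508e-04  1.16169184e+00] [-0.5345215  -3.05434947  0.1698515 ]
0.0579588373861345 -5.917117805154123
0 0 0 -6 -0 -2 0; 0 0 0 -12 -0 -3 0; 0 0 0 -18 -0 -3 0; 0 0 0 -24 -0 -3 0; 0 0 0 -31 -0 -2 0; 0 0 0 -37 -0 -1 0; 0 0 0 -42 -0 2 0; 0 0 0 -48 -0 4 0; 0 0 0 -53 -0 8 0; 0 0 0 -58 -0 12 0; 0 0 0 -62 -0 16 0; 0 0 0 -66 -0 21 0; 0 0 0 -70 -0 26 0; 0 0 0 -72 -0 32 0
```

View pics/s3.png

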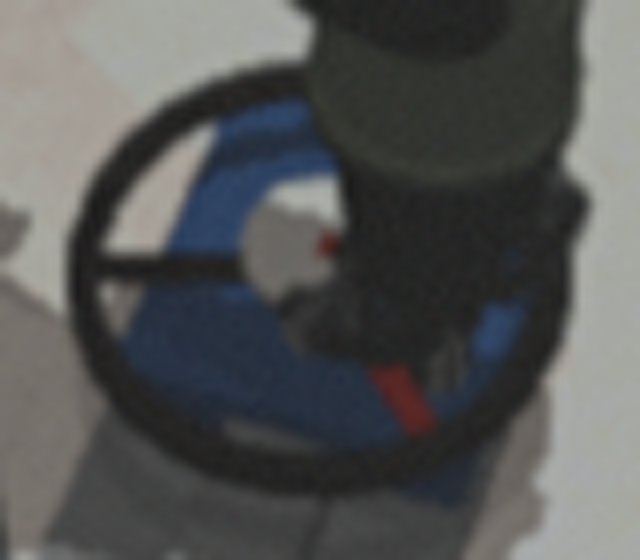

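The red spoke has moved to about crop (405,400), roughly -30°, and the cap's mark is unmoved. That means free play so far, so I'll continue.

>>> send_rows:
  series: "0 0 0 -6 0 -2 0; 0 0 0 -12 0 -3 0; 0 0 0 -18 0 -3 0; 0 0 0 -24 0 -3 0; 0 0 0 -31 0 -2 0; 0 0 0 -37 0 -1 0; 0 0 0 -42 0 2 0; 0 0 0 -48 0 4 0"

```text
clock: 4.47
position: [0.5592, 0.0019, 0.0903]
tool_rot: [-1.571, -0.0, 1.163]
force: [0.9, 0.7, 0.6]
grip_width: -0.0001
```

```bash
cat > look.py <<'E'
from rows import *
import sys
im=cams.grab_frame('scene');crop(im,(314,207),80,70,8,'pics/%s.png'%sys.argv[1])
m=monitor.observe();print(m['clock'],m['position'],m['tool_rot'],m['force'])
p=m['position'][:2]-W;a=np.arctan2(p[1],p[0]);f=m['force'];print('r,ang',np.hypot(*p),np.degrees(a),'Fr,Ft',f[0]*np.cos(a)+f[1]*np.sin(a),-f[0]*np.sin(a)+f[1]*np.cos(a))
a0,a1,n=map(float,sys.argv[2:5]);b=np.radians(a0)
c=np.array([W[0]+.058*np.cos(b),W[1]+.058*np.sin(b),.09]);show(orbit(c,1.163,a0,a1,int(n)))
E
python3 look.py s4 -53.1 -95 7
```

```text
pics/s4.png 274 172 8
4.5167 [0.55847055 0.0007349  0.09029365] [-1.57035965e+00  7.95621021e-04  1.16220527e+00] [-0.42893598 -2.40686319 -0.28663605]
r,ang 0.05849747344072203 -54.73918736431942 Fr,Ft 1.717657879661049 -1.7397206442084354
0 0 0 -5 -0 3 0; 0 0 0 -10 -0 7 0; 0 0 0 -14 -0 11 0; 0 0 0 -18 -0 16 0; 0 0 0 -21 -0 21 0; 0 0 0 -24 -0 26 0; 0 0 0 -26 -0 32 0
```

View pics/s4.png

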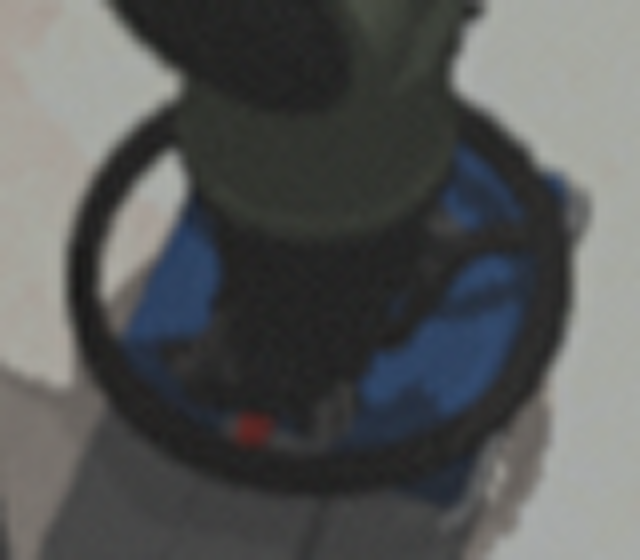

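The red spoke's end is at crop (252,428). The gripper hides the cap, and the force is still at noise level. I'll continue.

>>> send_rows:
  series: "0 0 0 -5 0 3 0; 0 0 0 -10 0 7 0; 0 0 0 -14 0 11 0; 0 0 0 -18 0 16 0; 0 0 0 -21 0 21 0; 0 0 0 -24 0 26 0; 0 0 0 -26 0 32 0"

```text
clock: 5.1
position: [0.5195, -0.0092, 0.0903]
tool_rot: [-1.571, 0.0, 1.163]
force: [1.3, 0.7, -0.0]
grip_width: 0.0001
```

```bash
python3 look.py s5 -95 -143 8
```

```text
pics/s5.png 274 172 8
5.15 [ 0.51828381 -0.00898436  0.09022089] [-1.56982080e+00  4.68249912e-04  1.16293524e+00] [-0.35765242 -0.50041436 -0.15837174]
r,ang 0.05784132702244101 -96.36878359005274 Fr,Ft 0.5369995359233591 -0.2999354595014355
0 0 0 -2 -0 6 0; 0 0 0 -3 -0 12 0; 0 0 0 -3 -0 18 0; 0 0 0 -3 -0 24 0; 0 0 0 -2 -0 30 0; 0 0 0 -0 -0 36 0; 0 0 0 2 -0 42 0; 0 0 0 5 -0 47 0
```

View pics/s5.png

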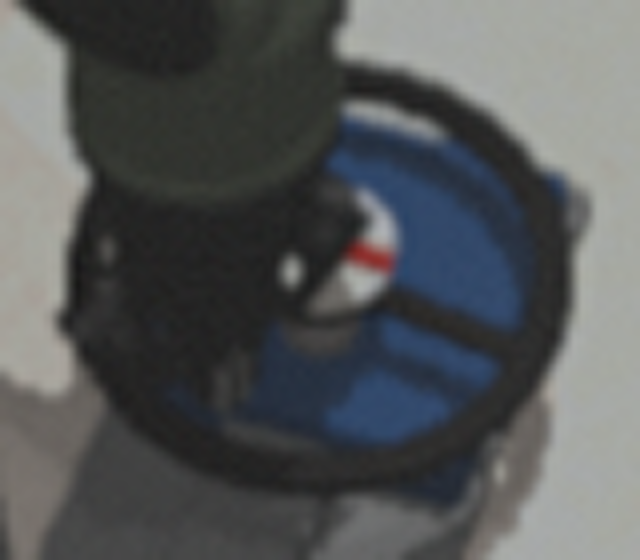

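The cap mark is still at its start position, crop (370,257), and the wheel has gone about 115°. Continuing.

>>> send_rows:
  series: "0 0 0 -2 0 6 0; 0 0 0 -3 0 12 0; 0 0 0 -3 0 18 0; 0 0 0 -3 0 24 0; 0 0 0 -2 0 30 0; 0 0 0 0 0 36 0; 0 0 0 2 0 42 0; 0 0 0 5 0 47 0"

```text
clock: 5.82
position: [0.4795, 0.0141, 0.0907]
tool_rot: [-1.573, -0.001, 1.162]
force: [7.1, -3.9, 0.4]
grip_width: 0.0001
```

```bash
python3 look.py s6 -143 -183 5
```

```text
pics/s6.png 274 172 8
5.8667 [0.47867711 0.01513066 0.09058378] [-1.57194550e+00 -6.79119858e-04  1.16334249e+00] [ 1.73354632 -0.08831224  0.49746193]
r,ang 0.05684733185046603 -144.05564923822064 Fr,Ft -1.3516182291808099 1.0890867971052118
0 0 0 4 -0 7 0; 0 0 0 10 -0 13 0; 0 0 0 16 -0 18 0; 0 0 0 23 -0 22 0; 0 0 0 30 -0 26 0
```

View pics/s6.png

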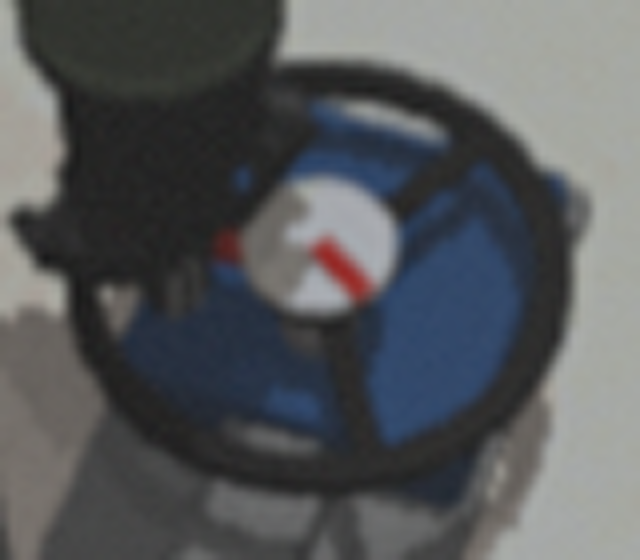

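The cap has turned: its mark now ends at crop (366,293), so the free play is used up. I'll measure how far it has gone.

```bash
cat > mark.py <<'E'
from rows import *
import sys
CS=(274+318.5/8-.5,172+246.5/8-.5)
def mark(im,n='scene',CS=CS,rmax=9):
    h=cv2.cvtColor(np.ascontiguousarray(im),cv2.COLOR_RGB2HSV)
    c=plane(n,*CS,.114)
    m=((h[...,0]<8)|(h[...,0]>172))&(h[...,1]>90)&(h[...,2]>60)
    P=[];
    for v,u in np.argwhere(m):
        q=plane(n,u,v,.114)-c
        if np.hypot(*q[:2])<.03: P.append((*q[:2],h[v,u,1]))
    P=np.array(P); P=P[P[:,2]>0]
    s=(P[:,:2]*P[:,2:]).sum(0); return len(P),np.degrees(np.arctan2(s[1],s[0]))
if __name__=='__main__':
    for f in sys.argv[1:]: print(f,mark(cv2.imread(f)[:,:,::-1]))
E
python3 - <<'E'
from mark import *
print(mark(cv2.imread('pics/scene0.png')[:,:,::-1]))
for k in('s6',):
    im=np.zeros((400,640,3),np.uint8); im[172:242,274:354]=cv2.resize(cv2.imread(f'pics/{k}.png'),(80,70),interpolation=cv2.INTER_AREA)[:,:,::-1]
    print(mark(im))
# by hand
c=plane('scene',*CS,.114)
for p in((390,264),(366,293)):
    q=plane('scene',274+(p[0]+.5)/8-.5,172+(p[1]+.5)/8-.5,.114)-c;print(np.degrees(np.arctan2(q[1],q[0])))
E
```

```text
(21, np.float64(22.18102440508319))
(24, np.float64(-12.447462171308864))
18.62714057694571
-14.035809251604046
```

Run:
```python
from rows import *
for a in(-143,-343,-543):
    b=np.radians(a);c=np.array([W[0]+.058*np.cos(b),W[1]+.058*np.sin(b),.09]);show(orbit(c,1.163,a,a-200,20))
```

```text
0 0 0 6 -0 8 0; 0 0 0 13 -0 16 0; 0 0 0 21 -0 21 0; 0 0 0 30 -0 26 0; 0 0 0 40 -0 28 0; 0 0 0 50 -0 29 0; 0 0 0 60 -0 29 0; 0 0 0 70 -0 26 0; 0 0 0 79 -0 22 0; 0 0 0 87 -0 16 0; 0 0 0 95 -0 9 0; 0 0 0 100 -0 1 0; 0 0 0 105 -0 -8 0; 0 0 0 107 -0 -18 0; 0 0 0 108 -0 -28 0; 0 0 0 108 -0 -38 0; 0 0 0 105 -0 -48 0; 0 0 0 101 -0 -57 0; 0 0 0 95 -0 -66 0; 0 0 0 88 -0 -73 0
0 0 0 -8 -0 -6 0; 0 0 0 -17 -0 -10 0; 0 0 0 -27 -0 -13 0; 0 0 0 -37 -0 -14 0; 0 0 0 -47 -0 -13 0; 0 0 0 -57 -0 -10 0; 0 0 0 -66 -0 -6 0; 0 0 0 -75 -0 -0 0; 0 0 0 -82 -0 7 0; 0 0 0 -88 -0 15 0; 0 0 0 -92 -0 24 0; 0 0 0 -95 -0 34 0; 0 0 0 -96 -0 44 0; 0 0 0 -95 -0 54 0; 0 0 0 -92 -0 64 0; 0 0 0 -88 -0 73 0; 0 0 0 -82 -0 81 0; 0 0 0 -75 -0 88 0; 0 0 0 -67 -0 94 0; 0 0 0 -58 -0 99 0
0 0 0 10 -0 3 0; 0 0 0 20 -0 4 0; 0 0 0 30 -0 3 0; 0 0 0 40 -0 0 0; 0 0 0 49 -0 -4 0; 0 0 0 57 -0 -10 0; 0 0 0 64 -0 -17 0; 0 0 0 70 -0 -25 0; 0 0 0 75 -0 -34 0; 0 0 0 77 -0 -44 0; 0 0 0 78 -0 -54 0; 0 0 0 77 -0 -64 0; 0 0 0 75 -0 -74 0; 0 0 0 71 -0 -83 0; 0 0 0 65 -0 -91 0; 0 0 0 58 -0 -99 0; 0 0 0 50 -0 -104 0; 0 0 0 40 -0 -109 0; 0 0 0 31 -0 -111 0; 0 0 0 21 -0 -112 0
```

>>> send_rows:
  series: "0 0 0 6 0 8 0; 0 0 0 13 0 16 0; 0 0 0 21 0 21 0; 0 0 0 30 0 26 0; 0 0 0 40 0 28 0; 0 0 0 50 0 29 0; 0 0 0 60 0 29 0; 0 0 0 70 0 26 0; 0 0 0 79 0 22 0; 0 0 0 87 0 16 0; 0 0 0 95 0 9 0; 0 0 0 100 0 1 0; 0 0 0 105 0 -8 0; 0 0 0 107 0 -18 0; 0 0 0 108 0 -28 0; 0 0 0 108 0 -38 0; 0 0 0 105 0 -48 0; 0 0 0 101 0 -57 0; 0 0 0 95 0 -66 0; 0 0 0 88 0 -73 0"

```text
clock: 7.53
position: [0.5798, 0.067, 0.0898]
tool_rot: [-1.568, 0.0, 1.164]
force: [-4.6, 6.5, 1.3]
grip_width: -0.0001
```

```bash
python3 look.py s7 -343 -350 1
python3 - <<'E'
from h import *
crop(cams.grab_frame('scene'),(280,285),100,100,6,'pics/s7p.png')
E
```

```text
pics/s7.png 274 172 8
7.5833 [0.58058492 0.0644563  0.08990593] [-1.56952999e+00  1.02281308e-03  1.16214419e+00] [-0.20194359 -2.87297007 -0.51115812]
r,ang 0.05811821956836346 15.935135669085605 Fr,Ft -0.9829544110239553 -2.7071274157251333
0 0 0 -6 -0 -4 0
pics/s7p.png 230 235 6
```

View pics/s7.png

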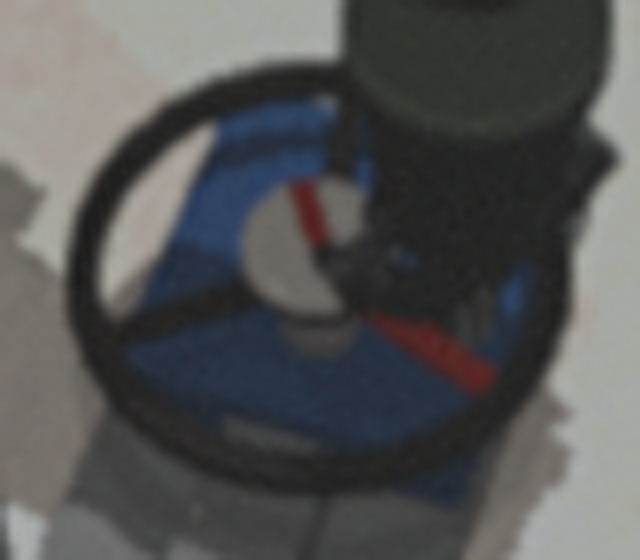

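View pics/s7p.png

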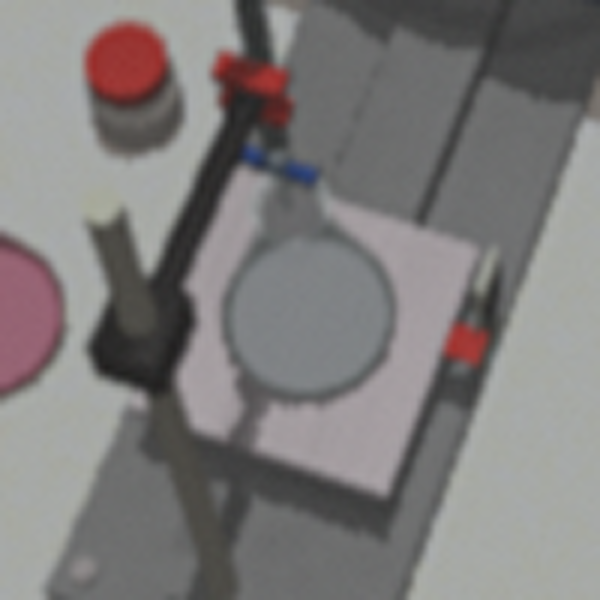

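The mark now ends at crop (302,185), on the far-left side of the cap. That fits about 0.65 turn, and the platform has risen slightly with the flask centred. On to the next 200°.

>>> send_rows:
  series: "0 0 0 -8 0 -6 0; 0 0 0 -17 0 -10 0; 0 0 0 -27 0 -13 0; 0 0 0 -37 0 -14 0; 0 0 0 -47 0 -13 0; 0 0 0 -57 0 -10 0; 0 0 0 -66 0 -6 0; 0 0 0 -75 0 0 0; 0 0 0 -82 0 7 0; 0 0 0 -88 0 15 0; 0 0 0 -92 0 24 0; 0 0 0 -95 0 34 0; 0 0 0 -96 0 44 0; 0 0 0 -95 0 54 0; 0 0 0 -92 0 64 0; 0 0 0 -88 0 73 0; 0 0 0 -82 0 81 0; 0 0 0 -75 0 88 0; 0 0 0 -67 0 94 0; 0 0 0 -58 0 99 0"

```text
clock: 9.3
position: [0.4668, 0.0518, 0.0905]
tool_rot: [-1.572, 0.0, 1.162]
force: [1.7, -6.9, 1.8]
grip_width: -0.0001
```

```bash
python3 look.py s8 -543 -550 1
```

```text
pics/s8.png 274 172 8
9.35 [0.46667546 0.05410113 0.09047303] [-1.57109215e+00 -5.45081648e-04  1.16442330e+00] [ 0.50839311  3.54272094 -0.06493917]
r,ang 0.05829425222449604 174.48630249156295 Fr,Ft -0.16564310862839238 -3.5751779815051385
0 0 0 7 -0 2 0
```

View pics/s8.png

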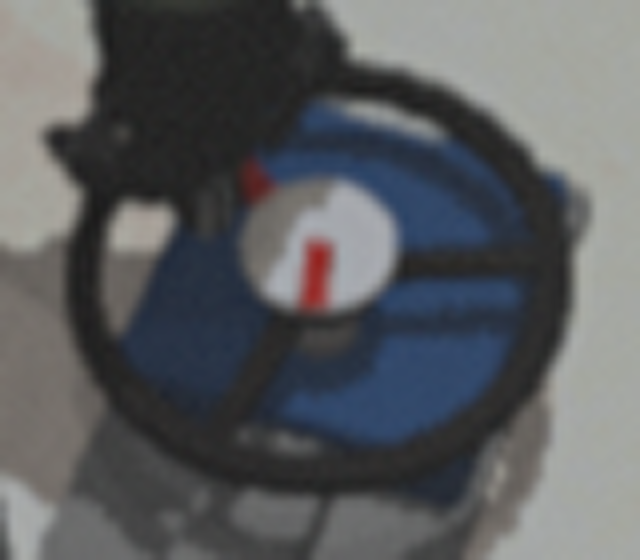

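The mark now ends at crop (313,310), pointing toward the platform, a bit over 1.2 turns. I'll check the angle and continue.

>>> send_rows:
  series: "0 0 0 10 0 3 0; 0 0 0 20 0 4 0; 0 0 0 30 0 3 0; 0 0 0 40 0 0 0; 0 0 0 49 0 -4 0; 0 0 0 57 0 -10 0; 0 0 0 64 0 -17 0; 0 0 0 70 0 -25 0; 0 0 0 75 0 -34 0; 0 0 0 77 0 -44 0; 0 0 0 78 0 -54 0; 0 0 0 77 0 -64 0; 0 0 0 75 0 -74 0; 0 0 0 71 0 -83 0; 0 0 0 65 0 -91 0; 0 0 0 58 0 -99 0; 0 0 0 50 0 -104 0; 0 0 0 40 0 -109 0; 0 0 0 31 0 -111 0; 0 0 0 21 0 -112 0"

```text
clock: 11.02
position: [0.578, 0.0281, 0.0901]
tool_rot: [-1.57, -0.001, 1.164]
force: [1.2, 7.7, -1.2]
grip_width: 0.0001
```

```bash
python3 look.py s9 -743 -823 10
python3 - <<'E'
from mark import *
c=plane('scene',*CS,.114)
for p in((302,185),(313,310)):
    q=plane('scene',274+(p[0]+.5)/8-.5,172+(p[1]+.5)/8-.5,.114)-c;print(np.degrees(np.arctan2(q[1],q[0])))
E
```

```text
pics/s9.png 274 172 8
11.0667 [0.5772907  0.02541897 0.09018093] [-1.57020980e+00  3.00302446e-04  1.16238652e+00] [ 0.18378759 -2.8095069   0.10394179]
r,ang 0.057432702843401066 -23.69573604823554 Fr,Ft 1.2973765158542616 -2.498783917067622
0 0 0 -8 -0 1 0; 0 0 0 -16 -0 2 0; 0 0 0 -24 -0 5 0; 0 0 0 -31 -0 9 0; 0 0 0 -37 -0 13 0; 0 0 0 -43 -0 19 0; 0 0 0 -48 -0 25 0; 0 0 0 -52 -0 32 0; 0 0 0 -55 -0 40 0; 0 0 0 -57 -0 48 0
137.87077301168551
-58.29611047250978
```

View pics/s9.png

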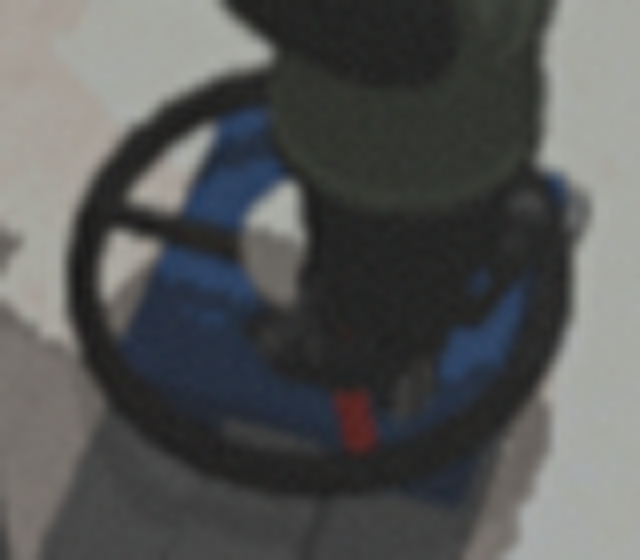

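The cap is hidden now. From the last sighting at 437° and the tool angle, about 85° remain. I'll do 80° and look.

>>> send_rows:
  series: "0 0 0 -8 0 1 0; 0 0 0 -16 0 2 0; 0 0 0 -24 0 5 0; 0 0 0 -31 0 9 0; 0 0 0 -37 0 13 0; 0 0 0 -43 0 19 0; 0 0 0 -48 0 25 0; 0 0 0 -52 0 32 0; 0 0 0 -55 0 40 0; 0 0 0 -57 0 48 0; 0 0 0 -57 0 48 0"

```text
clock: 11.98
position: [0.5106, -0.006, 0.0905]
tool_rot: [-1.571, -0.0, 1.164]
force: [0.3, -0.7, 0.3]
grip_width: -0.0001
```

```bash
python3 look.py s10 -823 -773 6
```

```text
pics/s10.png 274 172 8
12.0333 [ 0.51106116 -0.00612682  0.0904539 ] [-1.57054074e+00  1.02838020e-04  1.16350426e+00] [ 0.75321801 -0.15876206 -0.66571031]
r,ang 0.05630370433690735 -104.01860418768636 Fr,Ft -0.028423561780741846 0.7692430407878945
0 0 0 2 -0 -8 0; 0 0 0 5 -0 -16 0; 0 0 0 10 -0 -23 0; 0 0 0 15 -0 -30 0; 0 0 0 21 -0 -35 0; 0 0 0 28 -0 -40 0
```

View pics/s10.png

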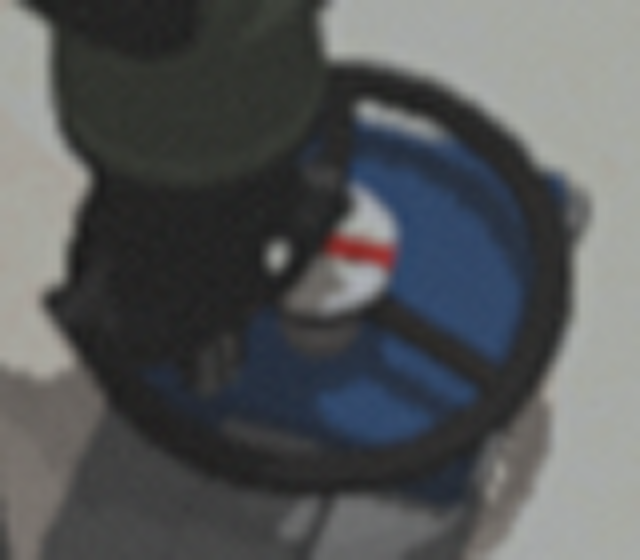

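The mark ends at crop (390,258), against (390,264) at the start. That's two turns less about 4°, well inside tolerance. I'll back off the spoke, lift out and move away.

>>> send_rows:
  series: "0 0 0 2 0 -7 0; 0 0 0 4 0 -14 0; 0 0 0 5 0 -17 0; 0 0 0 5 0 -17 0; 0 0 0 5 -10 -17 0; 0 0 0 5 -28 -17 0; 0 0 0 5 -50 -17 0; 0 0 0 5 -75 -17 0; 0 0 0 5 -100 -17 0; 0 0 0 5 -125 -17 0; 0 0 0 5 -145 -17 0; 0 0 0 5 -150 -17 0; 0 0 0 20 -150 0 0; 0 0 0 40 -150 25 0; 0 0 0 60 -150 50 0; 0 0 0 80 -150 75 0; 0 0 0 100 -150 100 0; 0 0 0 120 -150 125 0; 0 0 0 140 -150 150 0; 0 0 0 140 -150 150 0"

```text
clock: 13.7
position: [0.4263, 0.1864, 0.2405]
tool_rot: [-1.569, -0.001, 1.169]
force: [0.1, -0.1, -0.0]
grip_width: -0.0003
```

Run:
```python
from mark import *
im=cams.grab_frame('scene');cv2.imwrite('pics/s11.png',im[:,:,::-1]);crop(im,(314,207),80,70,8,'pics/s11w.png');crop(im,(280,285),100,100,6,'pics/s11p.png')
print(mark(im)); t=cams.grab_frame('top');cv2.imwrite('pics/t11.png',t[:,:,::-1])
CT=(267+314.5/8-.5,192+272.5/8-.5)
print(mark(t,'top',CT),mark(cv2.imread('pics/top0.png')[:,:,::-1],'top',CT))
s0=cv2.imread('pics/scene0.png')[:,:,::-1]
for i in(s0,im):
    h=cv2.cvtColor(np.ascontiguousarray(i),cv2.COLOR_RGB2HSV);m=((h[...,0]<8)|(h[...,0]>172))&(h[...,1]>110);m[:,:295]=0;m[:,320:]=0;m[:275]=0;m[310:]=0
    print('pointer',np.argwhere(m).mean(0)[::-1])
m=monitor.observe();print(m['clock'],m['position'],m['force'])
# expected pixel shift of pointer for 24 mm rise
a=plane('scene',307,293.5,.06);print(proj('scene',a),proj('scene',a+[0,0,.024]))
```

```text
pics/s11w.png 274 172 8
pics/s11p.png 230 235 6
(22, np.float64(28.036813355369194))
(26, np.float64(22.249061652390164)) (26, np.float64(16.344282943885858))
pointer [307.22857143 292.97142857]
pointer [307.08571429 289.77142857]
13.8 [0.4285901  0.18231032 0.24047617] [-0.21262611 -0.48196313  0.42540423]
[307.  293.5] [306.83441447 290.32654077]
```

View pics/s11w.png

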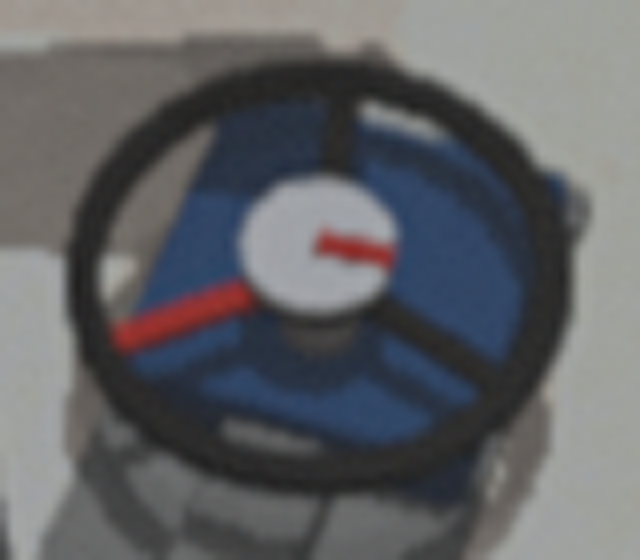

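View pics/s11p.png

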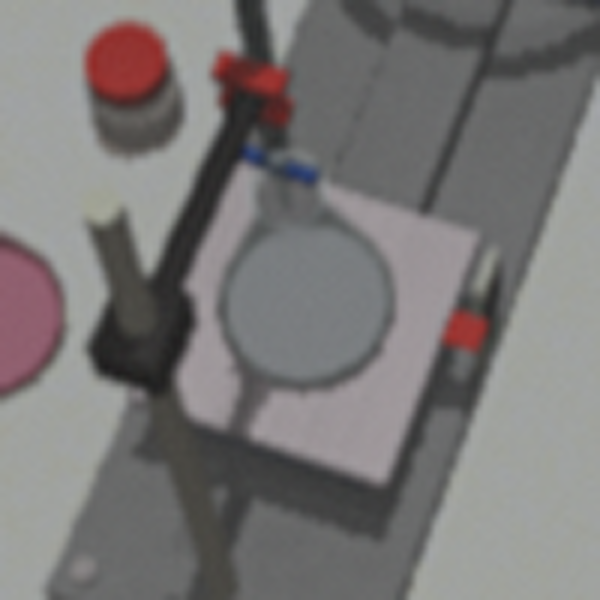

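View pics/t11.png

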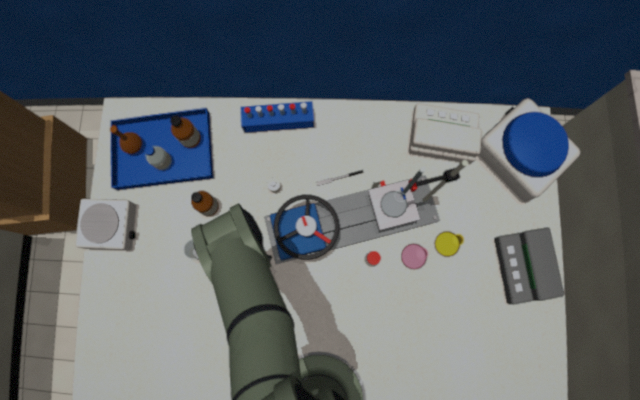

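The cap mark is about 6° short of two turns (0.016 turn). The pointer has risen 3.2 px, and 24 mm should give 3.2 px. The flask is centred and the hand is clear, so I'm handing in.

```bash
python3 -c "
from workcell import bot
print(bot.job_done())"
```

```text
the job is handed in; nothing more can be done
None
```

The flask is raised by two turns of the screw, about 6° (0.016 turn) short, which is well inside the tenth-of-a-turn tolerance. I pushed the wheel's red spoke clockwise with the closed fingertips. The free play ran out somewhere between 115° and 160° of wheel travel, and from there I counted only the cap's own turning. Then I backed off the spoke, lifted out and moved the hand away. The clock stood at about 14 s of the 64 s allowed.

- **Cap angle:** both cameras put the red mark 6° short of its starting direction after two turns. The turn count comes from following the tool angle and from sightings of the mark along the way.
- **Platform height:** the red pointer moved up 3.2 px in the scene view, and a 24 mm rise should give 3.2 px.
- **Flask and bench:** the flask stands in the middle of the platform under the burette, and the other things in view look unmoved. The arm hid most of the beaker in the last top picture, so I did not confirm it there. The arm only passed well above it.
- **Force and clearance:** the hand is about 0.24 m up, off to the side of the wheel, and the measured force is near zero.

The two cameras disagreed by about 4 mm on the wheel's centre. I used a value in between, and it made no difference to the turning. No check failed.

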